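# Press the end cap onto a power-supply case with a trigger clamp, then release the clamp

### The arm

A 6-joint arm with a two-finger parallel gripper is mounted at the origin on the work surface. World frame = base frame: x ahead of the robot, y to its left, z up, the work surface at z = 0. Lengths are in m, angles in rad, forces in N, time in s.
With the tool pointing down it reaches from about 0.35 to 0.975 m from the base axis. Payload 4.9 kg.
Tool frame: the origin (TCP) lies at the very end of the fingers, on their centre line; the grasp point (between the pads) lies 19 mm behind it (manip.hold_point_z is the distance from the TCP to the grasp point, in m); z points along the fingers, x is the direction in which the jaws open and shut, and the axes are right-handed (so a half turn about z gives the same grasp; the last joint's range is limited). The gripper opens to 85 mm and grips with 20 to 120 N. Pads are 22 mm wide; open, the fingers measure 114 mm over their backs; the gripper's body (76 mm by 85 mm) begins 54 mm behind the grasp point. The pads swing forward as they close: fully open they stand 13 mm farther back than shut.
Start: joints at [1.053, 0.053, 1.613, -0, 1.476, -0.119], TCP at [0.243, 0.576, 0.231] pointing down, gripper open.
Joint ranges: [-3.01, 3.01], [-1.01, 2.22], [0.06, 2.58], [-1.02, 4.17], [0.09, 2.62], [-3.14, 3.14]. Speed limits (rad/s): [2.57, 2.57, 3.14, 3.14, 3.14, 3.14].

### API

Orientations are given as a unit quaternion [w, x, y, z].
In Python, from plant import manip gives the robot as it stands.
- The arm moves only by the shell command python3 -m handwheel 'ROWS' [OPENING]. ROWS is JSON, a list of rows, each an object of numbers: "dx", "dy", "dz": the shift along the tool's x, y, z in m; "ax", "ay", "az": the turn, a rotation vector about the tool's x, y, z in rad. In form: [{"dx": .., "dy": .., "dz": .., "ax": .., "ay": .., "az": ..}, ...]. A call has 1 to 5 rows; each row is the pose to reach, as a shift and turn from the pose commanded when the call began, along the tool's axes at that moment; what a row does not reach only later rows make up. A row lasts 1/8 s, in which the tool goes at most 62.5 mm and 10.7 degrees, less where a joint would pass 70% of its speed; a pose out of reach is approached as far as the arm can. A call with a gripper value outside its range is refused whole. OPENING is the closure in counts, from 0 (fully open) to 255 (shut), set as the call begins (- or left out, the last holds). The fingers move at their own pace and stop on an object; the grip force is fixed at half the most. Time passes only in rows, so rows that repeat a pose let the fingers close. It gives the time, the measured TCP pose, the force and the opening at its end, in the units of the state.
- manip.state(): the state, without advancing time (a new reading comes with each control period).
- manip.grab_frame(name): name is "scene" or "top" or "wrist"; returns a dict with "image" (384x512x3 uint8, blue, green, red), "z_map" (384x512 float32, m along the optical axis (not along the pixel's ray), 0 where there is no reading), "K" (3x3 intrinsics, pixels), "xyz" and "rotation" of the camera in the world. Camera axes: x right, y up, looking along -z (the intrinsics and any distortion apply to the point x, -y, -z); pixel columns grow to the right and rows downward; lengths in m; the calibration is good to about 2 mm. The wrist camera is an equidistant fisheye: a pixel r from the principal point sees the ray r / f radians off the axis. A picture is of the moment at which its call begins.
- manip.job_done(): hands the job in, once; it reports no verdict.
The state is a dict: "time": time; "joint_pos": joint angles; "joint_vel": joint speeds; "joint_efforts": joint torques, N m; "tool_pos": TCP position; "tool_rot": TCP orientation; "contact_force": force on the tool from outside, world axes, zero at the start; "ft_torque": the same for the moment, N m; "gripper_width": opening from 0.0 (shut) to 1.0 (fully open).
Only numpy, scipy, OpenCV 4.12 (cv2) and the standard library are available. Lean on these libraries where they do the work, as an engineer would, in place of code of your own. Each camera call takes 0.05 s, during which the arm holds its last target.

### The job

Two bar clamps stand handles-up in plywood cradles. On the one that holds the white power-supply case with the blue end cap, squeeze the green trigger towards the grey handle, again and again, until the jaw has pressed the blue cap fully home on the case; then press the red release tab so that the jaw springs all the way back open. Keep off the other clamp: it holds two wooden blocks that are being glued.

Things in the scene. Friction and masses are not known exactly. Their poses are not given: they have to be found in the camera images.
- clamp_grip (a point): Clamp with white case and blue cap: point midway between its rigid grey handle and green trigger, 148 mm above the table; z up, x along the bar to the jaws, away from the robot (yaw within 0.35 rad). mm from it: handle x -28 to -8, y +-13, z -46 to 24; trigger at rest x 14 to 28, y +-12, z -44 to 20. Housing below, x -70 to 75, top z -46. Clamp has soft play of 10 along x: it follows the grasp.
- clamp_trigger (a joint): Green trigger in m: 0 let out, 0.018 squeezed fully, sliding in -x to the handle; it springs back. Pinch handle and trigger together from above, along x: 56 mm over both at rest, 38 fully squeezed, 4 to 20 N. Each full squeeze and full let-out walks the jaw about 12 mm; about three press the cap home, the last stopping early on the part.
- clamp_tab_top (a point): Press point on the red release tab of the same clamp: 90 mm towards the robot (-x) from clamp_grip, on the tab's top, 106 mm above the table at rest; same axes as clamp_grip. Flat plate 36 mm (x) by 28 mm, hinged at its jaw end. About 4 N tips it down to its stop, 10 mm lower here; from about 5 mm down the jaw springs open, if the trigger is let out.
- clamp_jaw (a joint): Travel of the bar-end jaw towards the case in m: 0 fully open (start), about 0.030 when it has pressed the cap home; it holds by a ratchet of 6 mm pitch (falls back a few mm as the trigger is let out) until the release tab is pressed, then springs back to 0.
- cap (a joint): Travel of the blue end cap (14 x 70 x 42 mm) onto the white case in m: 0 stands 12 mm proud (a green strip shows in the gap), 0.012 fully home, gap shut. It stays where it is pushed (about 4 N).
- glue_clamp: The other clamp: same shape and colours, but it holds a light and a dark wooden block. A bystander, not to be touched. Origin on the table under the middle of its handle and trigger; z up, x along its bar to the jaws; it reaches x -110 to 195 mm, y +-38, z up to 172.

How it is judged:
On the way, in this order (a step that is already met when the one before it is completed fails the run):
1. the green trigger of the case clamp is squeezed (value of joint clamp_trigger above 0.012 m), for 0.05 s.
2. the jaw has pressed the blue cap home (value of joint cap above 0.01 m and value of joint clamp_jaw above 0.018 m), for 0.2 s.
3. the clamp is released and its jaw has sprung open (value of joint clamp_jaw below 0.005 m), for 0.2 s.
At the end, for the whole second after the job is handed in: The blue cap is home on the case (within 2 mm), the jaw is back open (within 5 mm of its stop) and the trigger is let out (within 4 mm) (value of joint cap above 0.01 m and value of joint clamp_jaw below 0.005 m and value of joint clamp_trigger below 0.004 m); the robot touches nothing.
It fails at once if the glue clamp is touched (over 3 N) (contact force between any of the fingers, the arm and glue_clamp above 3 N).
It also fails if it takes over 42 s, if anything falls off the work surface, if the arm or the gripper's body presses on something with over 40 N, if the wrist force passes 120 N, or if a joint passes its speed limit or range.

## Working session

There is one attempt and no reset: what is moved stays moved. The work goes in short steps, Python scripts to look and compute and a shell command to move; the robot and the scene stay as the last step left them, time stands still between calls to the robot, and variables do not carry over. Pictures are saved under pics/ and viewed, and the job is handed in when it is done.

```bash
mkdir -p pics; ls
cat > h.py <<'E'
import numpy as np, cv2
from plant import manip
def grab(n,save):
    f=manip.grab_frame(n); cv2.imwrite('pics/'+save+'.png',f['image']); np.savez('pics/'+save+'.npz',**{k:np.array(v) for k,v in f.items()}); return f
def rot(f):
    R=np.array(f['rotation'],float)
    if R.shape==(3,3): return R
    from scipy.spatial.transform import Rotation as Ro
    q=R.ravel(); return Ro.from_quat([q[1],q[2],q[3],q[0]]).as_matrix()
def cloud(f):
    K=f['K'];z=f['z_map'];v,u=np.mgrid[:z.shape[0],:z.shape[1]]
    p=np.stack([(u-K[0,2])/K[0,0]*z,-(v-K[1,2])/K[1,1]*z,-z],-1)
    return p@rot(f).T+np.array(f['xyz'])
E
python3 - <<'E'
from h import *
for n in ('scene','top'):
    f=grab(n,n+'0'); print(n,f['xyz'],f['rotation'],f['K'],list(f.keys()))
s=manip.state(); print(s)
E
```

```text
pics
scene [ 1.06085147 -0.08391478  0.85216982] [0.70714269 0.23316621 0.20495883 0.63527522] [[407.44816024   0.         259.21374421]
 [  0.         407.44816024 190.59821885]
 [  0.           0.           1.        ]] ['image', 'z_map', 'K', 'xyz', 'rotation']
top [ 0.44982312 -0.00897807  0.86813564] [-0.70515254 -0.02732846  0.01369195  0.70839649] [[407.35332251   0.         252.94125   ]
 [  0.         407.35332251 193.77371931]
 [  0.           0.           1.        ]] ['image', 'z_map', 'K', 'xyz', 'rotation']
{'time': 0.1, 'joint_pos': array([ 1.05300537e+00,  5.33445360e-02,  1.61415979e+00,  2.87132149e-05,
        1.47602700e+00, -1.19009387e-01]), 'joint_vel': array([-0.00259673, -0.00185584, -0.00272268, -0.00133628, -0.00056154,
       -0.00031125]), 'joint_efforts': array([-4.81870538e-04, -3.94903421e+01, -3.71363819e+01, -1.48870172e-04,
        3.92029207e-03,  5.68345456e-06]), 'tool_pos': array([0.2423975 , 0.57545995, 0.23015083]), 'tool_rot': array([ 4.23643206e-04,  8.33155756e-01,  5.53037563e-01, -8.71979603e-04]), 'contact_force': array([-0.20812196,  0.29007374, -0.64732384]), 'ft_torque': array([-0.06767452, -0.01521323,  0.03931387]), 'gripper_width': 1.0003263800111348}
```

View pics/scene0.png

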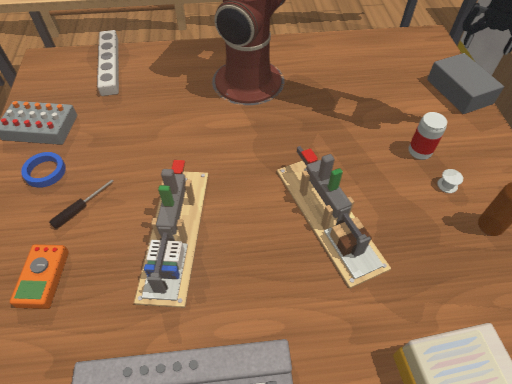

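View pics/top0.png

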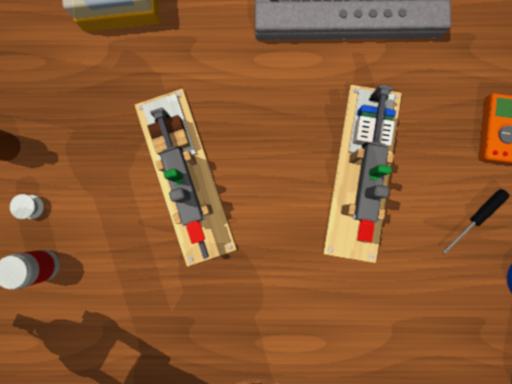

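The case clamp is the one at top-view (375,180), with the green trigger at (380,170), grey handle at (381,191) and red tab at (366,231). The glue clamp is at (180,180).

Run:
```python
from h import *
for n in ('top','scene'):
    f=dict(np.load(f'pics/{n}0.npz')); P=cloud(f)
    hsv=cv2.cvtColor(f['image'],cv2.COLOR_BGR2HSV);h,s,v=cv2.split(hsv)
    print(n, 'table z', np.median(P[...,2]))
    for name,m in (('green',(h>45)&(h<80)&(s>110)),('red',((h<6)|(h>174))&(s>180)&(v>120)),('blue',(h>105)&(h<128)&(s>140))):
        k,l,st,c=cv2.connectedComponentsWithStats(m.astype(np.uint8))
        for i in range(1,k):
            if st[i,4]>25:
                q=P[l==i]; zt=np.percentile(q[:,2],95); t=q[q[:,2]>zt-.008]
                print(name,c[i].round(),st[i,4],'ztop',zt.round(4),'n',len(t),'med',np.median(q,0).round(4),'topmid',((t.max(0)+t.min(0))/2).round(4),'rng',(t.max(0)-t.min(0)).round(3))
```

```text
top table z 0.0014048456202512827
green [504. 107.] 248 ztop 0.0379 n 247 med [ 0.6728 -0.508   0.0356] topmid [ 0.5704 -0.2666  0.4501] rng [0.241 0.515 0.836]
green [369. 114.] 41 ztop 0.0616 n 41 med [ 0.6555 -0.2258  0.0583] topmid [ 0.5549 -0.124   0.4617] rng [0.21  0.23  0.813]
green [379. 171.] 222 ztop 0.1701 n 108 med [ 0.5293 -0.2181  0.161 ] topmid [ 0.5322 -0.2206  0.1668] rng [0.014 0.023 0.008]
green [174. 176.] 190 ztop 0.1706 n 95 med [0.524  0.1458 0.1627] topmid [0.4922 0.0749 0.5158] rng [0.085 0.168 0.705]
red [195. 232.] 278 ztop 0.1095 n 274 med [0.4233 0.1141 0.107 ] topmid [0.424  0.1141 0.107 ] rng [0.039 0.031 0.007]
red [366. 231.] 294 ztop 0.109 n 291 med [ 0.4244 -0.2032  0.1067] topmid [ 0.4275 -0.1132  0.4855] rng [0.045 0.209 0.765]
blue [368. 109.] 115 ztop 0.0665 n 103 med [ 0.6645 -0.2236  0.0622] topmid [ 0.665  -0.2237  0.0676] rng [0.017 0.032 0.018]
blue [389. 112.] 65 ztop 0.0646 n 65 med [ 0.6582 -0.2652  0.0628] topmid [ 0.6584 -0.2649  0.0616] rng [0.013 0.021 0.007]
blue [510. 278.] 83 ztop 0.0204 n 41 med [ 0.3242 -0.5191  0.0122] topmid 
[... 363 characters left out ...]
9 med [0.384  0.4601 0.0552] topmid [0.3828 0.4591 0.076 ] rng [0.008 0.021 0.009]
red [309. 155.] 132 ztop 0.1081 n 132 med [0.4255 0.1129 0.1058] topmid [0.4244 0.1123 0.1052] rng [0.041 0.032 0.007]
red [178. 166.] 132 ztop 0.1077 n 132 med [ 0.426  -0.2036  0.1058] topmid [ 0.7331 -0.1507  0.4772] rng [0.656 0.134 0.75 ]
blue [ 41. 167.] 407 ztop 0.0265 n 406 med [ 0.327  -0.5725  0.0239] topmid [ 0.6654 -0.3527  0.4359] rng [0.791 0.538 0.833]
blue [149. 267.] 39 ztop 0.0644 n 39 med [ 0.6603 -0.269   0.0616] topmid [ 0.8581 -0.1808  0.4561] rng [0.405 0.194 0.792]
blue [169. 268.] 63 ztop 0.0641 n 63 med [ 0.6677 -0.2249  0.0623] topmid [ 0.668  -0.227   0.0621] rng [0.013 0.029 0.007]
```

```bash
cat >> h.py <<'E'
from scipy.spatial.transform import Rotation as Ro
G=np.array([.513,-.218,.148]); YAW=-.162
def goal(x,y,z,yaw=None,G=None):
    g=globals()['G'] if G is None else G; yw=YAW if yaw is None else yaw
    p=g+Ro.from_euler('z',yw).apply([x,y,0]); p[2]=z
    s=manip.state(); q=s['tool_rot']; R=Ro.from_quat([q[1],q[2],q[3],q[0]])
    T=Ro.from_euler('z',yw)*Ro.from_euler('x',np.pi)
    print('t',round(s['time'],3),'pos',s['tool_pos'].round(4),'goal',p.round(4),'w',round(s['gripper_width'],3))
    print('d',R.inv().apply(p-s['tool_pos']).round(4),'rot',(R.inv()*T).as_rotvec().round(4),'F',s['contact_force'].round(1))
E
python3 - <<'E'
from h import *
for n in ('top','scene'):
    f=dict(np.load(f'pics/{n}0.npz')); P=cloud(f)
    L=(P-G)@Ro.from_euler('z',YAW).as_matrix()
    m=(abs(L[...,0])<.06)&(abs(L[...,1])<.05)&(L[...,2]>.0)&(L[...,2]<.04)
    g=f['image'].astype(int); grn=g[...,1]>g[...,2]+40
    for nm,mm in(('handle',m&~grn),('trig',m&grn)):
        q=L[mm]; q=q[q[:,2]>q[:,2].max()-.012]; print(n,nm,len(q),np.percentile(q,3,0).round(4),np.percentile(q,97,0).round(4))
    m=(L[...,0]<-.065)&(L[...,0]>-.13)&(abs(L[...,1])<.03)&(abs(L[...,2]+.042)<.012)&(g[...,2]>g[...,1]+70)
    q=L[m];print('tab',np.percentile(q,3,0).round(4),np.percentile(q,97,0).round(4))
goal(-.007,0,.28)
E
```

```text
top handle 182 [-0.0283 -0.0105  0.0168] [-0.0094  0.0131  0.0263]
top trig 114 [ 0.0133 -0.0094  0.013 ] [0.0257 0.0119 0.0226]
tab [-0.1072 -0.0117 -0.0443] [-0.0703  0.0141 -0.0388]
scene handle 122 [-0.0251 -0.012   0.0158] [0.0269 0.0108 0.0256]
scene trig 43 [ 0.0177 -0.0107  0.0167] [0.0272 0.0083 0.0227]
tab [-0.1061 -0.0128 -0.0452] [-0.0681  0.0125 -0.0398]
t 0.1 pos [0.2424 0.5755 0.2302] goal [ 0.5061 -0.2169  0.28  ] w 1.0
d [-0.6279  0.5507 -0.0488] rot [1.100e-03 1.800e-03 1.334e+00] F [-0.2  0.3 -0.6]
```

```bash
python3 -m handwheel '[{"dx":-0.0445,"dy":0.039,"dz":-0.0125,"az":0.1},{"dx":-0.089,"dy":0.078,"dz":-0.025,"az":0.2},{"dx":-0.1335,"dy":0.117,"dz":-0.0375,"az":0.3},{"dx":-0.178,"dy":0.156,"dz":-0.05,"az":0.4},{"dx":-0.2225,"dy":0.195,"dz":-0.05,"az":0.5}]' 0; python3 -c "
from h import *
goal(-.007,0,.28)"
```

```text
t 0.1 pos [0.2424 0.5755 0.2302] goal [ 0.5061 -0.2169  0.28  ] w 1.0
d [-0.6279  0.5507 -0.0488] rot [1.100e-03 1.800e-03 1.334e+00] F [-0.2  0.3 -0.6]invalid input at $[0]: expected keys dx, dy, dz, ax, ay, az
```

All six keys are needed.

```bash
python3 -m handwheel '[{"dx":-0.0445,"dy":0.039,"dz":-0.0125,"ax":0,"ay":0,"az":0.1},{"dx":-0.089,"dy":0.078,"dz":-0.025,"ax":0,"ay":0,"az":0.2},{"dx":-0.1335,"dy":0.117,"dz":-0.0375,"ax":0,"ay":0,"az":0.3},{"dx":-0.178,"dy":0.156,"dz":-0.05,"ax":0,"ay":0,"az":0.4},{"dx":-0.2225,"dy":0.195,"dz":-0.05,"ax":0,"ay":0,"az":0.5}]' 0; python3 -c "
from h import *
goal(-.007,0,.28)"
```

```text
time: 0.72
tool_pos: [0.3365, 0.2936, 0.2823]
tool_rot: [-0.0, 0.945, 0.328, 0.001]
contact_force: [1.1, 0.4, -0.4]
gripper_width: 0.999
t 0.725 pos [0.3365 0.2936 0.2823] goal [ 0.5061 -0.2169  0.28  ] w 0.999
d [-0.1838  0.5056  0.0022] rot [-4.000e-04 -2.300e-03  8.313e-01] F [ 1.1  0.4 -0.4]
```

```bash
python3 -m handwheel '[{"dx":-0.0205,"dy":0.0564,"dz":0,"ax":0,"ay":0,"az":0.1},{"dx":-0.041,"dy":0.1128,"dz":0,"ax":0,"ay":0,"az":0.2},{"dx":-0.0615,"dy":0.1692,"dz":0,"ax":0,"ay":0,"az":0.3},{"dx":-0.082,"dy":0.2256,"dz":0,"ax":0,"ay":0,"az":0.4},{"dx":-0.1025,"dy":0.282,"dz":0,"ax":0,"ay":0,"az":0.5}]'; python3 -c "
from h import *
goal(-.007,0,.28)"
```

```text
time: 1.35
tool_pos: [0.4314, 0.0087, 0.281]
tool_rot: [-0.0, 0.996, 0.084, 0.0]
contact_force: [0.8, 0.0, 0.3]
gripper_width: 1.004
t 1.35 pos [0.4314 0.0087 0.281 ] goal [ 0.5061 -0.2169  0.28  ] w 1.004
d [0.0359 0.2349 0.001 ] rot [-2.000e-04 -4.000e-04  3.304e-01] F [0.8 0.  0.3]
```

```bash
python3 -m handwheel '[{"dx":0.009,"dy":0.0587,"dz":0,"ax":0,"ay":0,"az":0.11},{"dx":0.018,"dy":0.1175,"dz":0,"ax":0,"ay":0,"az":0.22},{"dx":0.027,"dy":0.1762,"dz":0,"ax":0,"ay":0,"az":0.33},{"dx":0.0359,"dy":0.2349,"dz":0.001,"ax":0,"ay":0,"az":0.33},{"dx":0.0359,"dy":0.2349,"dz":0.001,"ax":0,"ay":0,"az":0.33}]'; python3 -c "
from h import *
goal(-.007,0,.129)"
```

```text
time: 1.98
tool_pos: [0.5068, -0.2177, 0.2786]
tool_rot: [-0.0, 0.997, -0.081, -0.001]
contact_force: [-0.7, 0.5, 0.7]
gripper_width: 1.001
t 1.975 pos [ 0.5068 -0.2177  0.2786] goal [ 0.5061 -0.2169  0.129 ] w 1.001
d [-0.0004 -0.0006  0.1496] rot [-0.0006  0.0029 -0.0005] F [-0.7  0.5  0.7]
```

```bash
python3 -m handwheel '[{"dx":0,"dy":0,"dz":0.05,"ax":0,"ay":0.003,"az":0},{"dx":0,"dy":0,"dz":0.1,"ax":0,"ay":0.003,"az":0},{"dx":0,"dy":0,"dz":0.135,"ax":0,"ay":0.003,"az":0},{"dx":0,"dy":0,"dz":0.15,"ax":0,"ay":0.003,"az":0},{"dx":0,"dy":0,"dz":0.15,"ax":0,"ay":0.003,"az":0}]'; python3 -c "
from h import *
goal(-.007,0,.129)
f=grab('scene','s1'); grab('wrist','w1')
cv2.imwrite('pics/s1c.png',cv2.resize(f['image'][100:320,80:300],None,fx=2.7,fy=2.7))"
```

```text
time: 2.6
tool_pos: [0.5065, -0.2138, 0.1297]
tool_rot: [-0.0, 0.997, -0.079, 0.001]
contact_force: [-0.5, -0.1, 0.9]
gripper_width: 1.0
t 2.6 pos [ 0.5065 -0.2138  0.1297] goal [ 0.5061 -0.2169  0.129 ] w 1.0
d [0.0001 0.0031 0.0007] rot [-0.0007 -0.0015  0.0046] F [-0.5 -0.1  0.9]
```

View pics/s1c.png

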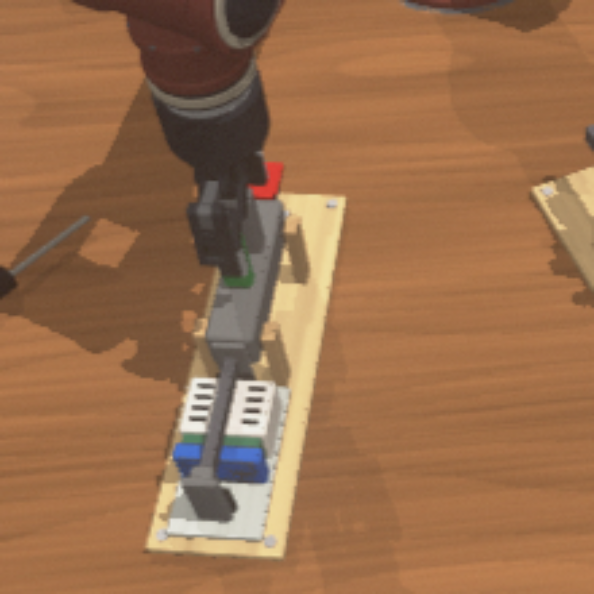

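View pics/w1.png

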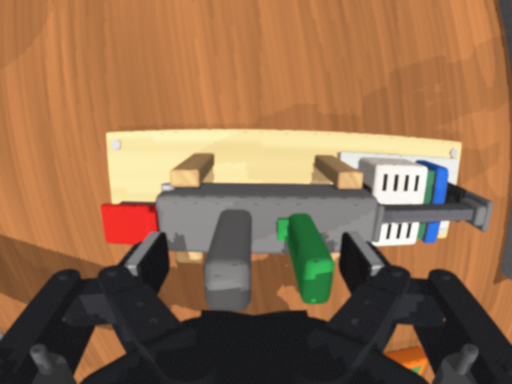

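The wrist view shows the pads, at (150,262) and (362,262), straddling the grey handle (230,260) and the green trigger (310,255). The tab, at (130,224), is clear. I'll squeeze now.

```bash
python3 -m handwheel '[{"dx":0,"dy":0.003,"dz":0,"ax":0,"ay":0,"az":0.004},{"dx":0,"dy":0.003,"dz":0,"ax":0,"ay":0,"az":0.004},{"dx":0,"dy":0.003,"dz":0,"ax":0,"ay":0,"az":0.004},{"dx":0,"dy":0.003,"dz":0,"ax":0,"ay":0,"az":0.004},{"dx":0,"dy":0.003,"dz":0,"ax":0,"ay":0,"az":0.004}]' 160; python3 -c "
from h import *
goal(-.007,0,.129)
f=grab('wrist','w2')"
```

```text
time: 3.32
tool_pos: [0.5085, -0.2187, 0.1345]
tool_rot: [0.001, 0.997, -0.081, 0.004]
contact_force: [-1.0, 1.2, 11.4]
gripper_width: 0.423
t 3.325 pos [ 0.5085 -0.2187  0.1345] goal [ 0.5061 -0.2169  0.129 ] w 0.423
d [-0.0027 -0.0014  0.0054] rot [ 0.0015 -0.0084 -0.001 ] F [-1.   1.2 11.4]
```

View pics/w2.png

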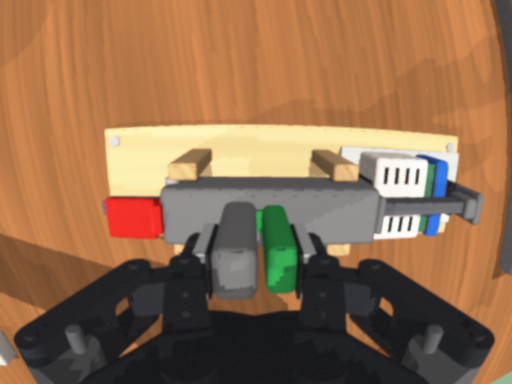

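The trigger is fully in (width 0.42) and the jaw has moved from pixel column 485 to about 473. Letting out.

```bash
python3 -m handwheel '[{"dx":0,"dy":0,"dz":0,"ax":0,"ay":0,"az":0},{"dx":0,"dy":0,"dz":0,"ax":0,"ay":0,"az":0},{"dx":0,"dy":0,"dz":0,"ax":0,"ay":0,"az":0},{"dx":0,"dy":0,"dz":0,"ax":0,"ay":0,"az":0},{"dx":0,"dy":0,"dz":0,"ax":0,"ay":0,"az":0}]' 0; python3 -c "
from h import *
goal(-.007,0,.129)
f=grab('wrist','w3')"
```

```text
time: 4.0
tool_pos: [0.5062, -0.2175, 0.13]
tool_rot: [-0.0, 0.997, -0.081, 0.001]
contact_force: [0.6, -0.2, -0.7]
gripper_width: 1.003
t 4.0 pos [ 0.5062 -0.2175  0.13  ] goal [ 0.5061 -0.2169  0.129 ] w 1.003
d [-0.0003 -0.0006  0.001 ] rot [-0.0002 -0.0024  0.    ] F [ 0.6 -0.2 -0.7]
```

View pics/w3.png

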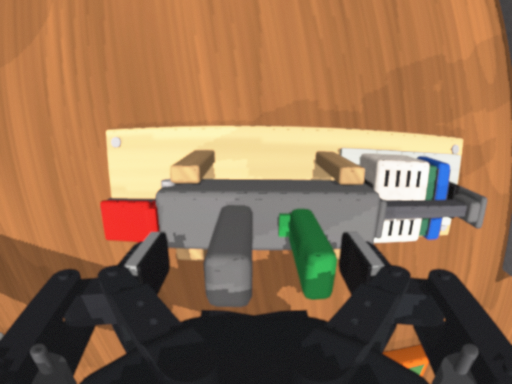

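The trigger is back out at (310,250) with the pads clear, and the jaw has held some travel, now at column 480. Second squeeze and let-out.

```bash
python3 -m handwheel '[{"dx":0,"dy":0,"dz":0,"ax":0,"ay":0,"az":0},{"dx":0,"dy":0,"dz":0,"ax":0,"ay":0,"az":0},{"dx":0,"dy":0,"dz":0,"ax":0,"ay":0,"az":0},{"dx":0,"dy":0,"dz":0,"ax":0,"ay":0,"az":0},{"dx":0,"dy":0,"dz":0,"ax":0,"ay":0,"az":0}]' 160
python3 -m handwheel '[{"dx":0,"dy":0,"dz":0,"ax":0,"ay":0,"az":0},{"dx":0,"dy":0,"dz":0,"ax":0,"ay":0,"az":0},{"dx":0,"dy":0,"dz":0,"ax":0,"ay":0,"az":0},{"dx":0,"dy":0,"dz":0,"ax":0,"ay":0,"az":0},{"dx":0,"dy":0,"dz":0,"ax":0,"ay":0,"az":0}]' 0; python3 -c "
from h import *
goal(-.007,0,.129)
f=grab('wrist','w4')"
```

```text
time: 4.68
tool_pos: [0.5079, -0.218, 0.1332]
tool_rot: [0.001, 0.997, -0.081, 0.003]
contact_force: [-0.4, 1.2, 8.7]
gripper_width: 0.426
time: 5.3
tool_pos: [0.5063, -0.2175, 0.1301]
tool_rot: [0.0, 0.997, -0.081, 0.001]
contact_force: [-0.4, -0.3, 0.6]
gripper_width: 0.999
t 5.3 pos [ 0.5063 -0.2175  0.1301] goal [ 0.5061 -0.2169  0.129 ] w 0.999
d [-0.0003 -0.0006  0.0011] rot [-0.0001 -0.0026 -0.    ] F [-0.4 -0.3  0.6]
```

View pics/w4.png

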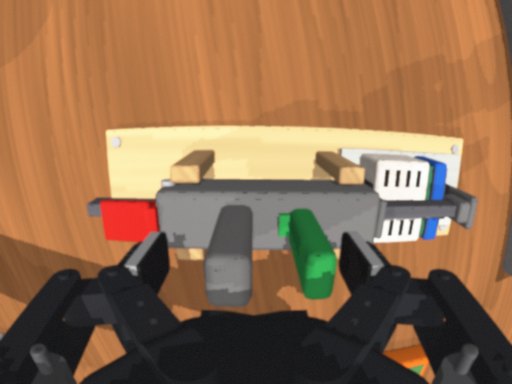

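The bar end now shows at (95,208), and the jaw at (465,208) is near the cap. Third squeeze and let-out.

```bash
python3 -m handwheel '[{"dx":0,"dy":0,"dz":0,"ax":0,"ay":0,"az":0},{"dx":0,"dy":0,"dz":0,"ax":0,"ay":0,"az":0},{"dx":0,"dy":0,"dz":0,"ax":0,"ay":0,"az":0},{"dx":0,"dy":0,"dz":0,"ax":0,"ay":0,"az":0},{"dx":0,"dy":0,"dz":0,"ax":0,"ay":0,"az":0}]' 160
python3 -m handwheel '[{"dx":0,"dy":0,"dz":0,"ax":0,"ay":0,"az":0},{"dx":0,"dy":0,"dz":0,"ax":0,"ay":0,"az":0},{"dx":0,"dy":0,"dz":0,"ax":0,"ay":0,"az":0},{"dx":0,"dy":0,"dz":0,"ax":0,"ay":0,"az":0},{"dx":0,"dy":0,"dz":0,"ax":0,"ay":0,"az":0}]' 0; python3 -c "
from h import *
goal(-.007,0,.129)
f=grab('wrist','w5')"
```

```text
time: 5.98
tool_pos: [0.5076, -0.218, 0.1327]
tool_rot: [0.0, 0.997, -0.081, 0.003]
contact_force: [0.1, 0.9, 7.9]
gripper_width: 0.476
time: 6.6
tool_pos: [0.5063, -0.2176, 0.1302]
tool_rot: [0.0, 0.997, -0.081, 0.001]
contact_force: [-0.4, -0.0, -0.6]
gripper_width: 1.004
t 6.6 pos [ 0.5063 -0.2176  0.1302] goal [ 0.5061 -0.2169  0.129 ] w 1.004
d [-0.0004 -0.0007  0.0012] rot [-0.0001 -0.0027 -0.0001] F [-0.4 -0.  -0.6]
```

View pics/w5.png

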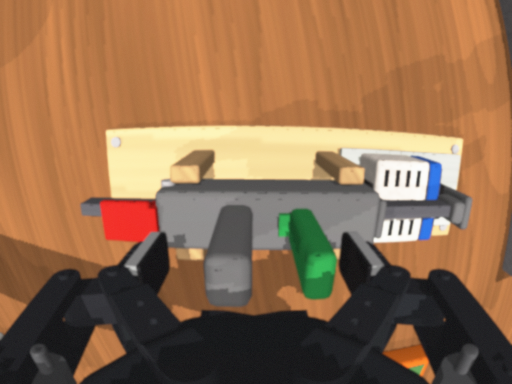

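The third squeeze stopped early (0.476 against 0.425) and the green strip is gone between white and blue at (430,175). One more squeeze will confirm it: it should stop earlier still.

```bash
python3 -m handwheel '[{"dx":0,"dy":0,"dz":0,"ax":0,"ay":0,"az":0},{"dx":0,"dy":0,"dz":0,"ax":0,"ay":0,"az":0},{"dx":0,"dy":0,"dz":0,"ax":0,"ay":0,"az":0},{"dx":0,"dy":0,"dz":0,"ax":0,"ay":0,"az":0},{"dx":0,"dy":0,"dz":0,"ax":0,"ay":0,"az":0}]' 160
python3 -m handwheel '[{"dx":0,"dy":0,"dz":0,"ax":0,"ay":0,"az":0},{"dx":0,"dy":0,"dz":0,"ax":0,"ay":0,"az":0},{"dx":0,"dy":0,"dz":0,"ax":0,"ay":0,"az":0},{"dx":0,"dy":0,"dz":0,"ax":0,"ay":0,"az":0},{"dx":0,"dy":0,"dz":0,"ax":0,"ay":0,"az":0}]' 0; python3 -c "
from h import *
goal(-.007,0,.129)
f=grab('wrist','w6')['image'][140:260,340:500]; g=cv2.imread('pics/w5.png')[140:260,340:500]; a=cv2.imread('pics/w4.png')[140:260,340:500]
cv2.imwrite('pics/cmp.png',cv2.resize(np.vstack([np.hstack([a,g]),np.hstack([f,f])]),None,fx=2.4,fy=2.4))"
```

```text
time: 7.28
tool_pos: [0.5073, -0.2179, 0.1318]
tool_rot: [0.0, 0.997, -0.081, 0.003]
contact_force: [0.5, 1.0, 5.4]
gripper_width: 0.544
time: 7.9
tool_pos: [0.5064, -0.2176, 0.1302]
tool_rot: [0.0, 0.997, -0.081, 0.001]
contact_force: [0.0, 0.2, 0.3]
gripper_width: 0.996
t 7.9 pos [ 0.5064 -0.2176  0.1302] goal [ 0.5061 -0.2169  0.129 ] w 0.996
d [-0.0004 -0.0006  0.0012] rot [-0.     -0.0028 -0.    ] F [0.  0.2 0.3]
```

View pics/cmp.png

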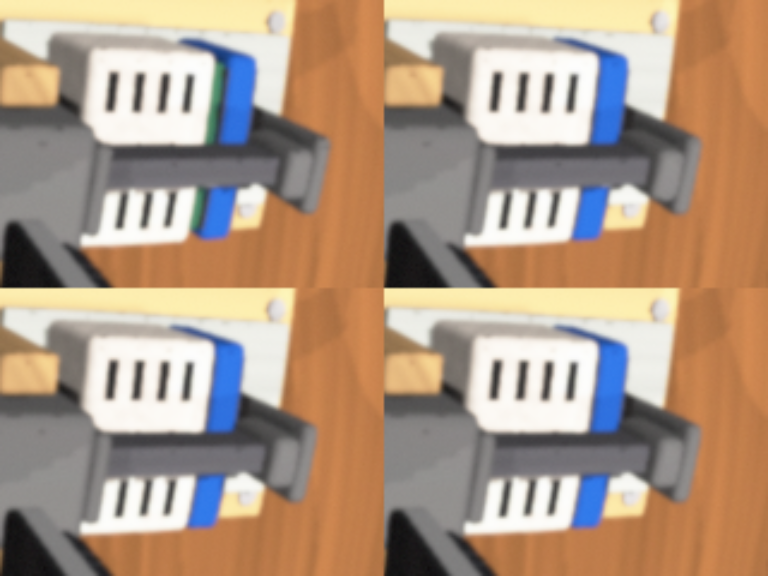

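Cap flush on the case with no green showing, and the fourth squeeze stopped earlier still (0.544). Next I'll lift, shut the fingers and move over the tab.

```bash
python3 -m handwheel '[{"dx":0,"dy":0,"dz":-0.05,"ax":0,"ay":0,"az":0},{"dx":0,"dy":0,"dz":-0.085,"ax":0,"ay":0,"az":0},{"dx":-0.042,"dy":0,"dz":-0.085,"ax":0,"ay":0,"az":0},{"dx":-0.083,"dy":0,"dz":-0.085,"ax":0,"ay":0,"az":0},{"dx":-0.083,"dy":0,"dz":-0.085,"ax":0,"ay":0,"az":0}]' 0
python3 -m handwheel '[{"dx":0,"dy":0,"dz":0,"ax":0,"ay":0,"az":0},{"dx":0,"dy":0,"dz":0,"ax":0,"ay":0,"az":0},{"dx":0,"dy":0,"dz":0,"ax":0,"ay":0,"az":0},{"dx":0,"dy":0,"dz":0,"ax":0,"ay":0,"az":0},{"dx":0,"dy":0,"dz":0,"ax":0,"ay":0,"az":0}]' 255
python3 -c "
from h import *
goal(-.09,0,.115)
f=grab('wrist','w7')"
```

```text
time: 8.57
tool_pos: [0.4226, -0.2037, 0.2148]
tool_rot: [0.0, 0.997, -0.081, 0.002]
contact_force: [0.0, 0.6, -0.3]
gripper_width: 1.001
time: 9.2
tool_pos: [0.4244, -0.2041, 0.215]
tool_rot: [0.0, 0.997, -0.081, 0.001]
contact_force: [-0.7, 0.3, -0.2]
gripper_width: -0.001
t 9.2 pos [ 0.4244 -0.2041  0.215 ] goal [ 0.4242 -0.2035  0.115 ] w -0.001
d [-0.0006 -0.0006  0.1   ] rot [-0.0001 -0.0028  0.0002] F [-0.7  0.3 -0.2]
```

View pics/w7.png

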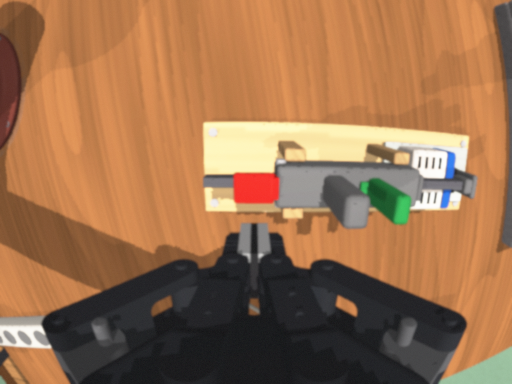

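The shut fingertips at (255,235) line up with the red tab at (256,187). Pressing.

```bash
python3 -m handwheel '[{"dx":0,"dy":0,"dz":0.05,"ax":0,"ay":-0.003,"az":0},{"dx":0,"dy":0,"dz":0.09,"ax":0,"ay":-0.003,"az":0},{"dx":0,"dy":0,"dz":0.105,"ax":0,"ay":-0.003,"az":0},{"dx":0,"dy":0,"dz":0.112,"ax":0,"ay":-0.003,"az":0},{"dx":0,"dy":0,"dz":0.117,"ax":0,"ay":-0.003,"az":0}]'
python3 -m handwheel '[{"dx":0,"dy":0,"dz":0,"ax":0,"ay":0,"az":0},{"dx":0,"dy":0,"dz":0.001,"ax":0,"ay":0,"az":0},{"dx":0,"dy":0,"dz":0.001,"ax":0,"ay":0,"az":0}]'
python3 -c "
from h import *
goal(-.09,0,.098)
f=grab('wrist','w8')"
```

```text
time: 9.88
tool_pos: [0.4257, -0.2045, 0.0998]
tool_rot: [0.0, 0.997, -0.081, 0.001]
contact_force: [-1.3, 3.6, 4.5]
gripper_width: -0.0
time: 10.25
tool_pos: [0.4249, -0.2045, 0.0977]
tool_rot: [0.0, 0.997, -0.081, 0.0]
contact_force: [-1.3, 2.4, 4.2]
gripper_width: -0.0
t 10.25 pos [ 0.4249 -0.2045  0.0977] goal [ 0.4242 -0.2035  0.098 ] w -0.0
d [-0.0009 -0.0009 -0.0003] rot [ 0.0007 -0.0008  0.    ] F [-1.3  2.4  4.2]
```

View pics/w8.png

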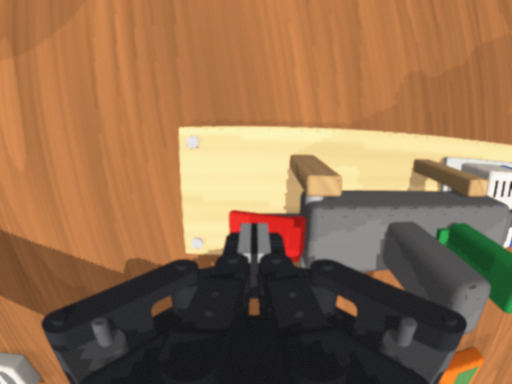

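The tab is pressed about 8 mm, and the bar end no longer sticks out behind it, so the jaw has released. I'll retreat upward and check.

```bash
python3 -m handwheel '[{"dx":0,"dy":0,"dz":0,"ax":0,"ay":0,"az":0},{"dx":0,"dy":0,"dz":-0.04,"ax":0,"ay":0,"az":0},{"dx":0,"dy":0,"dz":-0.1,"ax":0,"ay":0,"az":0},{"dx":-0.02,"dy":0,"dz":-0.14,"ax":0,"ay":0,"az":0},{"dx":-0.02,"dy":0,"dz":-0.14,"ax":0,"ay":0,"az":0}]'
python3 -c "
from h import *
goal(-.09,0,.115)
f=grab('top','t9');b=dict(np.load('pics/top0.npz'))
w=grab('wrist','w9')
A=np.hstack([b['image'][75:275,310:420],f['image'][75:275,310:420]])
cv2.imwrite('pics/c9.png',np.hstack([cv2.resize(A,None,fx=1.5,fy=1.5),cv2.resize(w['image'],(450,300))]))"
```

```text
time: 10.92
tool_pos: [0.4061, -0.2024, 0.2412]
tool_rot: [0.003, 0.997, -0.081, 0.004]
contact_force: [0.3, -0.4, -1.0]
gripper_width: 0.001
t 10.925 pos [ 0.4061 -0.2024  0.2412] goal [ 0.4242 -0.2035  0.115 ] w 0.001
d [ 0.017  -0.0025  0.1263] rot [ 0.0045 -0.0078 -0.0007] F [ 0.3 -0.4 -1. ]
```

View pics/c9.png

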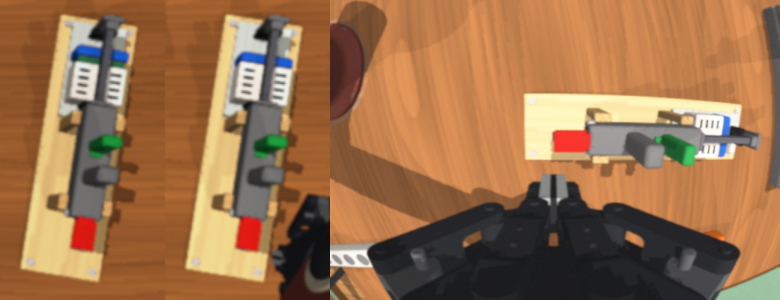

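Before and after from the top, in the crop: the jaw is back at its starting place, (107,25) then and (272,25) now with the 165 px panel offset. The cap is against the case with no green, and the trigger is where it began. The robot is clear.

```bash
python3 -c "
from h import *
print(manip.state()['joint_vel'].round(3)); print(manip.job_done())"
```

```text
[0.003 0.025 0.028 0.002 0.006 0.001]
the job is handed in; nothing more can be done
None
```

The blue cap is pressed home on the case, the clamp is released, and the job was handed in at about 11 s of the 42 s allowed. No verdict was reported.

- **Squeezing:** I found the case clamp by colour and depth, and its sizes matched those given. I squeezed and let out the trigger four times. The first two squeezes went to full travel. The third stopped early on the part. The fourth was a check and stopped earlier still (gripper opening 0.544, against about 0.425 for a full squeeze).
- **Releasing:** I pressed the red tab about 8 mm down with the fingers shut, at about 4 N, and then backed off upward.
- **Last checks:** In the last top and wrist images the cap is flush with no green strip showing. The jaw and trigger are back where they started, judged by eye from the pictures. The fingers are about 13 cm above the tab, with the force reading near zero.
- **Glue clamp:** It was passed over at a height of 0.28 m and not approached again.
- **Slips and gaps:** One move command was refused for missing keys, and nothing moved. While squeezing, the wrist lifted up to 5 mm under an upward force of up to 11 N. No check failed or disagreed.

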